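# Shut down the soldering place

## Robot

A 6-joint arm with a two-finger parallel gripper is mounted at the origin on the work surface. World frame = base frame: x ahead of the robot, y to its left, z up, the work surface at z = 0. Lengths are in m, angles in rad, forces in N, time in s.
With the tool pointing down it reaches from about 0.325 to 0.775 m from the base axis. Payload 5.5 kg.
Tool frame: the origin (TCP) lies midway between the tips of the shut fingers; the grasp point (between the pads) lies arm.grasp_offset behind it (arm.grasp_offset is the distance from the TCP to the grasp point, in m); z points along the fingers, y is the direction in which the jaws open and shut (so a half turn about z gives the same grasp; the last joint's range is limited). The gripper opens to 85 mm and grips with 20 to 120 N. Pads are 22 mm wide; open, the fingers measure 114 mm over their backs; the gripper's body (76 mm by 85 mm) begins 54 mm behind the grasp point. The pads swing forward as they close: fully open they stand 13 mm farther back than shut.
Start: joints at [1.098, 0.091, 1.231, -0, 1.82, -0.057], TCP at [0.242, 0.549, 0.231] pointing down, gripper open.
Joint ranges: [-2.87, 2.87], [-0.86, 2.18], [0.17, 2.46], [-1.51, 4.65], [0.06, 2.69], [-2.65, 2.65]. Speed limits (rad/s): [2.57, 2.57, 3.01, 3.14, 3.14, 3.14].

## Interface

Orientations are given as a unit quaternion [w, x, y, z].
In Python, from plant import arm, grab_frame, camera_info gives the robot as it stands. The module is installed in compiled form; this text tells all that it offers.
- The arm moves only by the tool jog_arm, never from a script. Its argument "rows" is one flat list of numbers, 7 for each row, row after row: the shift along the world's x, y, z in mm, then the turn, a rotation vector about the world's x, y, z in degrees, then the closure, from 0 (fully open) to 1 (shut). A call has 1 to 12 rows; each row shifts and turns the pose as measured when the row begins; what a row does not reach is not made up. A row lasts 1/12 s, in which the tool goes at most 41.7 mm and 7.16 degrees, less where a joint would pass 70% of its speed; a pose out of reach is approached as far as the arm can. A call with a gripper value outside its range is refused whole. The fingers move at their own pace and stop on an object; the grip force is fixed at half the most. Time passes only in rows, so rows that do not move let the fingers close. It gives the time, the measured TCP pose, the force and the opening at its end, in the units of the state.
- arm.get_obs(): the state, without advancing time (a new reading comes with each control period).
- grab_frame(name): name is "scene" or "top" or "wrist"; returns (picture, depth): 480x640x3 uint8, red, green, blue; 480x640 float32, m along the optical axis (not along the pixel's ray), 0 where there is no reading.
- camera_info(name): a dict with "fx", "fy", "cx", "cy" (pixels), "k1" (the pictures are not rectified: a ray, as slopes to the right and down, at radius r is drawn at 1 + k1 r^2 times it, then the intrinsics apply), "extrinsics" (4x4, takes a point from world to camera coordinates); the wrist camera has in their place "hand_eye" (4x4, takes a point from camera to tool coordinates, whose origin is the TCP and whose axes are the flange's). Camera axes: x right, y down, z forward; pixel columns grow to the right and rows downward; lengths in m; the calibration is good to about 2 mm. A picture is of the moment at which its call begins: read the wrist's pose just before it. camera_info takes no time and is no camera call.
- arm.sign_off(): hands the job in, once; it reports no verdict.
The state is a dict: "t": time; "q": joint angles; "joint_velocities": joint speeds; "tau": joint torques, N m; "eef_pos": TCP position; "orientation": TCP orientation; "wrist_force": force on the tool from outside, world axes, zero at the start; "torque": the same for the moment, N m; "opening": opening from 0.0 (shut) to 1.0 (fully open).
Only numpy, scipy, OpenCV 4.12 (cv2) and the standard library are available. Lean on these libraries where they do the work, as an engineer would, in place of code of your own. Each camera call takes 0.05 s, during which the arm holds its last target. There are 200 camera calls.

## Task

Shut down the soldering place with light fingertip presses: first press the red key on the soldering station fully down and let it come up again, then press the raised, red-striped end of the rocker switch on the lamp's foot so that it tips fully over to off. Press gently, leave the yellow and blue keys unpressed, do not move or pick up the solder spool, the tip-cleaner pot or the cutters, and finish with the hand clear of everything.

Things in the scene. Friction and masses are not known exactly. Their poses are not given: they have to be found in the camera images.
- station: soldering station, fixed to the bench: black housing with teal sides, 160 (its x) x 190 (its y) mm, flat top 70 mm above the bench; origin under its centre on the bench, z up. A raised display (top 74 mm above the bench) lies on the far half of its top, from x = +17 to +73 mm; the three keys stand in a row along its y on the near half, at x = -45 mm and y = -55, 0, +55 mm, in an order that differs from run to run
- red_base: round grey housing of the red key, standing on the station's top; origin at the centre of its underside, z up; 44 mm across, 12 mm high; it carries the key, a red cap 28 mm across whose top is 23 mm above this origin (93 mm above the bench) when up
- red_top (a point): centre of the red key's top face; moves with the key
- red (a joint): travel of the red key: 0 up, 0.007 m fully down; a spring brings it back up, about 4 N hold it fully down
- yellow_top (a point): centre of the yellow key's top face (28 mm across, same kind of key as the red one), not to be pressed
- yellow (a joint): travel of the yellow key: 0 up, 0.007 m fully down
- blue_top (a point): centre of the blue key's top face (28 mm across, same kind of key as the red one), not to be pressed
- blue (a joint): travel of the blue key: 0 up, 0.007 m fully down
- lamp: magnifier lamp, fixed to the bench: white round foot 210 mm across and 30 mm high; origin under the foot's centre on the bench, z up. The rocker switch has its pivot at x = 0, y = -40 mm, 39 mm above the bench. A post 44 mm thick stands at y = +65 mm and rises leaning towards +y (at y = +110 mm it is 330 mm high), where the arm and the magnifier follow, further to +y
- rocker (a joint): the lamp's rocker switch: 0 on (start), 0.4 rad fully off; turns about the lamp's y axis at the pivot and stays where left (2 N at its end moves it). A shallow V of two facets, each 26 mm long (lamp's x), 30 mm wide, meeting at the pivot: at 0 the red-striped facet on the -x side slopes up, its end 10 mm above the pivot; at 0.4 it lies level at the pivot's height and the other is raised
- rocker_press (a point): the place to press: on the surface of the rocker's red-striped facet, 18 mm from the pivot, in the middle of its width; moves with the rocker, 7 mm above the pivot's height at on and level with the pivot when fully off
- spool_center (a point): loose solder spool standing upright, aluminium with a blue rim, 57 mm across, 46 mm high; the point is half-way up its axis; to be left alone
- jar_center (a point): loose tip-cleaner pot, black with a brass-wool top, 60 mm across, 43 mm high; the point is on its axis, 20 mm above the bench; to be left alone
- cutters_center (a point): loose side cutters lying flat, green handles towards -x, 130 mm long, 52 mm wide, 12 mm high; the point is between the handles, 6 mm above the bench; to be left alone

How it is judged:
On the way, in this order (a step that is already met when the one before it is completed fails the run):
1. the red key is pressed down by the fingers (at least 5 of its 7 mm) while the lamp is still on (value of joint red above 0.005 m and contact force between the fingers and red_base above 0.3 N and value of joint rocker below 0.1 rad), for 0.05 s.
2. the red key has come up again, while the lamp is still on (value of joint red below 0.0015 m and value of joint rocker below 0.1 rad), for 0.05 s.
3. the rocker switch is tipped over to off by the fingers (value of joint rocker above 0.3 rad and contact force between the fingers and lamp above 0.3 N), for 0.02 s.
At the end, for the whole second after the job is handed in: the rocker is tipped to off (past 0.3 of 0.4 rad), all three keys are up (within 1.5 mm), and spool, pot and cutters are within 12 mm of where they started (value of joint rocker above 0.3 rad and value of joint each of red, yellow, blue below 0.0015 m and distance of each of spool_center, jar_center, cutters_center from where it was at the start of the episode below 0.012 m); the robot touches nothing.
It fails at once if the yellow or the blue key is pressed (by more than 2 mm) (value of joint any of yellow, blue above 0.002 m).
It fails at once if the spool, the pot or the cutters are lifted or moved by more than 12 mm (distance of any of spool_center, jar_center, cutters_center from where it was at the start of the episode above 0.012 m).
It fails at once if the robot presses harder than 30 N on a key, the station or the lamp (contact force between any of the fingers, the arm and red_base above 30 N or contact force between any of the fingers, the arm and station above 30 N or contact force between any of the fingers, the arm and lamp above 30 N).
It also fails if it takes over 42 s, if anything falls off the work surface, if the arm or the gripper's body presses on something with over 40 N, if the wrist force passes 120 N, or if a joint passes its speed limit or range.

## Working session

There is one attempt and no reset: what is moved stays moved. The work goes in short steps, Python scripts to look and compute and a tool call to move; the robot and the scene stay as the last step left them, time stands still between calls to the robot, and variables do not carry over. Pictures are saved under pics/ and viewed, about 8 in all and at most 12, crops included, and the job is handed in when it is done.

Besides the shell and the picture viewer there is one more tool, called after ">>>" in YAML: its name, and indented under it one key for each argument. jog_arm: Moves the arm, as the interface text tells. Its arguments: {"type":"object","properties":{"rows":{"type":"array"}},"required":["rows"]}

```bash
mkdir -p pics
cat > h.py <<'E'
import numpy as np,cv2
from plant import arm,grab_frame,camera_info
def K(n):
    c=camera_info(n);return c
def und(n,px):
    c=camera_info(n);px=np.atleast_2d(np.float64(px))
    M=np.array([[c['fx'],0,c['cx']],[0,c['fy'],c['cy']],[0,0,1.]])
    return cv2.undistortPoints(px.reshape(-1,1,2),M,np.array([c['k1'],0,0,0,0.])).reshape(-1,2)
def plane(n,px,z):
    T=np.linalg.inv(camera_info(n)['extrinsics']);s=und(n,px)
    d=np.c_[s,np.ones(len(s))]@T[:3,:3].T;o=T[:3,3]
    return o+d*((z-o[2])/d[:,2])[:,None]
def dep(n,px,D):
    T=np.linalg.inv(camera_info(n)['extrinsics']);s=und(n,px);p=np.int32(np.round(np.atleast_2d(px)))
    z=D[p[:,1],p[:,0]];return (np.c_[s,np.ones(len(s))]*z[:,None])@T[:3,:3].T+T[:3,3]
E
python3 - <<'E'
from h import *
for n in('scene','top'):
    im,D=grab_frame(n);np.savez(n,im=im,D=D);cv2.imwrite(f'pics/{n}.png',im[...,::-1]);c=camera_info(n);print(n,c['fx'],c['k1'],np.linalg.inv(c['extrinsics']).round(3).tolist())
o=arm.get_obs();print(o['t'],o['eef_pos'],o['orientation'],o['opening'],arm.grasp_offset)
E
```

```text
scene 524.2461394599919 -0.1319438692742342 [[-0.365, 0.626, -0.689, 1.136], [0.931, 0.234, -0.281, 0.244], [-0.015, -0.744, -0.668, 0.689], [0.0, 0.0, 0.0, 1.0]]
top 471.81452366068777 -0.06141982778877006 [[0.01, -0.995, 0.097, 0.453], [-1.0, -0.009, 0.003, -0.006], [-0.002, -0.097, -0.995, 0.925], [0.0, 0.0, 0.0, 1.0]]
0.1 [0.24223929 0.54863967 0.23023662] [-2.30275648e-04  2.06400325e-01  9.78467220e-01 -8.67461526e-04] 0.9974848971514683 0.0187
```

View pics/top.png

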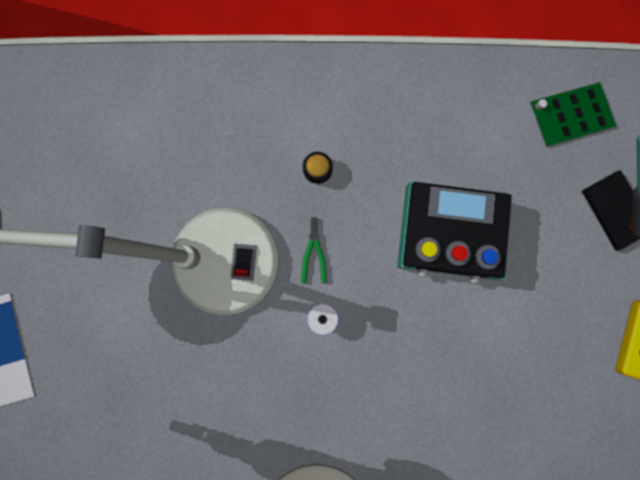

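View pics/scene.png

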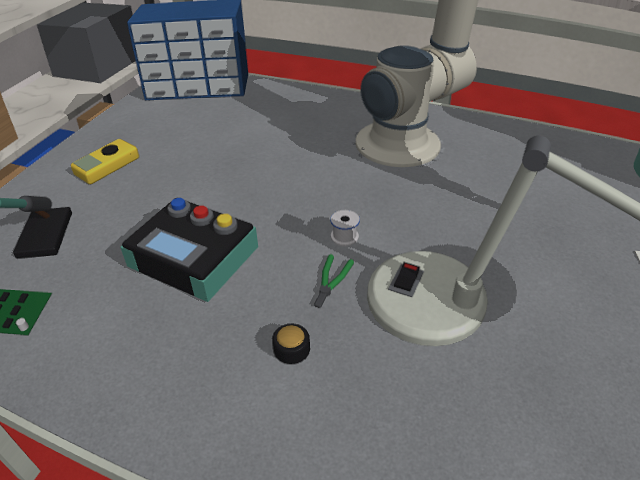

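The top view shows the yellow, red and blue keys at about (429,249), (459,253) and (489,257). The rocker is at (243,262) with its red stripe at the bottom, near (242,272). The lamp foot is at (225,261), with the post to its left. The spool is at (322,320), the cutters at (315,250) and the pot at (318,167). The scene view agrees with all of this, and the arm is not over the bench items.

Run:
```python
from h import *
R={'red_key':((0,12),(180,12)),'yellow':((20,35),),'blue':((105,122),)}
roi={'top':(395,180,515,280),'scene':(120,190,260,300)}
rr={'top':(225,235,262,290),'scene':(385,255,430,300)}
def cent(n,hsv,rng,box,amin=20):
    m=np.zeros(hsv.shape[:2],np.uint8)
    for a,b in rng: m|=cv2.inRange(hsv,(a,130,70),(b,255,255))
    q=np.zeros_like(m);x0,y0,x1,y1=box;q[y0:y1,x0:x1]=m[y0:y1,x0:x1]
    k,l,s,c=cv2.connectedComponentsWithStats(q)
    return [(c[i],s[i]) for i in range(1,k) if s[i,4]>=amin]
for n in('top','scene'):
    d=np.load(n+'.npz');im,D=d['im'],d['D'];hsv=cv2.cvtColor(im,cv2.COLOR_RGB2HSV)
    for nm,rng in [('red',((0,12),(168,180))),('yellow',((20,35),)),('blue',((108,125),))]:
        for c,s in cent(n,hsv,rng,roi[n]): print(n,nm,c.round(1),s,plane(n,c,.0915 if n=='top' else .088).round(4),dep(n,c,D).round(4))
    for c,s in cent(n,hsv,((0,12),(168,180)),rr[n],8): print(n,'stripe',c.round(1),s,plane(n,c,.047).round(4),dep(n,c,D).round(4))
d=np.load('top.npz');im=d['im'];hsv=cv2.cvtColor(im,cv2.COLOR_RGB2HSV)
# rocker+frame dark
x0,y0,x1,y1=rr['top'];m=np.zeros(im.shape[:2],np.uint8);m[y0:y1,x0:x1]=(im[y0:y1,x0:x1].max(2)<130)|(hsv[y0:y1,x0:x1,1]>100)
cs=max(cv2.findContours(m,0,1)[0],key=cv2.contourArea);r=cv2.minAreaRect(cs);print('rocker rect',r,plane('top',cv2.boxPoints(r),.037).round(4).tolist())
# foot fit by depth: heights
ys,xs=np.mgrid[200:330,165:290];P=dep('top',np.c_[xs.ravel(),ys.ravel()],d['D'])
k=(P[:,2]>.026)&(P[:,2]<.034);mk=np.zeros(im.shape[:2],np.uint8);mk[ys.ravel()[k],xs.ravel()[k]]=1
cs=max(cv2.findContours(mk,0,1)[0],key=cv2.contourArea);h=cv2.convexHull(cs).reshape(-1,2)
(c,rad)=cv2.minEnclosingCircle(h);print('foot',c,rad,plane('top',[c,(c[0]+rad,c[1])],.03))
for nm,b in(('sp',(322,318)),('cut',(315,262)),('jar',(318,165))):print(nm,dep('top',b,d['D']))
big=cv2.resize(im[185:340,165:365],None,fx=4,fy=3.87,interpolation=cv2.INTER_CUBIC);cv2.imwrite('pics/crop.png',big[...,::-1])
```

```text
top red [459.4 252.7] [452 245  16  16 198] [[ 0.5068 -0.2504  0.0915]] [[ 0.5069 -0.2505  0.091 ]]
top yellow [428.8 248.9] [421 242  17  15 202] [[ 0.5132 -0.1957  0.0915]] [[ 0.5131 -0.1954  0.0924]]
top blue [489.6 256.4] [482 249  16  16 205] [[ 0.5007 -0.3046  0.0915]] [[ 0.5007 -0.3046  0.0915]]
top stripe [240.8 271.1] [235 269  13   5  43] [[0.4718 0.1449 0.047 ]] [[0.4718 0.1449 0.0469]]
top stripe [240.7 275.3] [235 275  12   2  13] [[0.464  0.1448 0.047 ]] [[0.4639 0.1444 0.0494]]
scene red [200.2 211.5] [193 206  15  12 153] [[ 0.5094 -0.2484  0.088 ]] [[ 0.5151 -0.2439  0.0936]]
scene yellow [224.  219.8] [217 214  15  13 166] [[ 0.5155 -0.194   0.088 ]] [[ 0.5179 -0.1924  0.0903]]
scene blue [177.8 203.4] [171 198  15  12 142] [[ 0.5027 -0.3027  0.088 ]] [[ 0.5064 -0.2995  0.0915]]
scene stripe [410.2 266.5] [404 264  13   6  45] [[0.4731 0.146  0.047 ]] [[0.4729 0.1459 0.0468]]
rocker rect ((243.3353729248047, 261.981689453125), (24.95752716064453, 36.33197784423828), 6.340191841125488) [[0.4576, 0.1686, 0.037], [0.5258, 0.1629, 0.037], [0.521, 0.1156, 0.037], [0.4529, 0.1217, 0.037]]
foot (223.19496154785156, 260.6559753417969) 51.816162109375 [[0.49161258 0.18189074 0.03      ]
 [0.49264005 0.08308256 0.03      ]]
sp [[ 0.38697966 -0.00711704  0.04642371]]
cut [[0.49201464 0.00752212 0.00224623]]
jar [[0.67640187 0.00323418 0.03905399]]
```

View pics/crop.png

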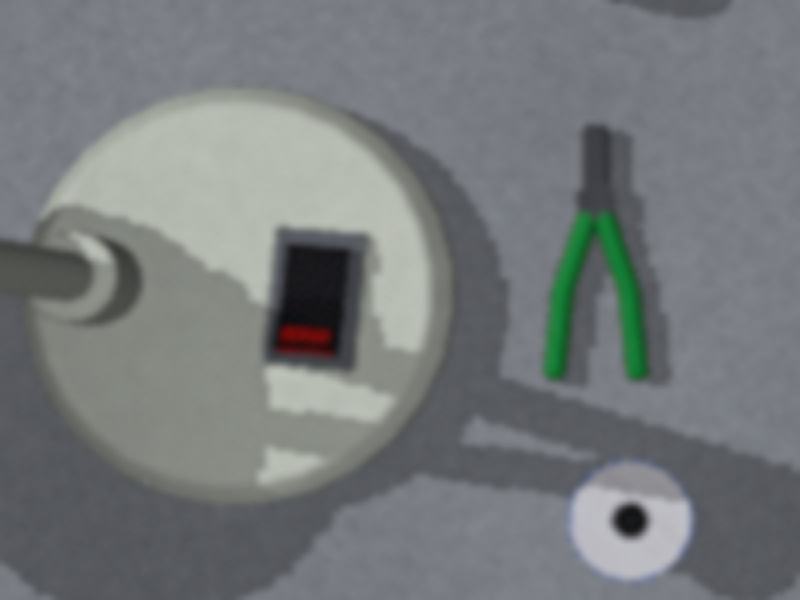

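>>> jog_arm:
  rows: [-13,-30,0,0,0,0,1,-13,-30,0,0,0,0,1,-13,-30,0,0,0,0,1,-13,-30,0,0,0,0,1,-13,-30,0,0,0,0,1,-13,-30,0,0,0,0,1,-13,-30,0,0,0,0,1,29,-17,0,0,0,4.5,1,29,-17,0,0,0,4.5,1,29,-17,0,0,0,4.5,1,29,-17,0,0,0,4.5,1,0,0,0,0,0,0,1]

```text
t: 1.1
eef_pos: [0.2632, 0.2573, 0.2168]
orientation: [-0.0, 0.039, 0.999, -0.009]
wrist_force: [-0.6, 0.1, -0.1]
opening: -0.005
```

>>> jog_arm:
  rows: [24,-27,4,0,0,-0.5,1,24,-27,4,0,0,-0.5,1,24,-27,4,0,0,-0.5,1,24,-27,4,0,0,0,1,6,-30,0,0,0,0,1,6,-30,0,0,0,0,1,6,-30,0,0,0,0,1,6,-30,0,0,0,0,1,6,-30,0,0,0,0,1,20,-35,0,0,0,0,1,20,-35,0,0,0,0,1,20,-35,0,0,0,0,1]

```text
t: 2.1
eef_pos: [0.4487, -0.1137, 0.2299]
orientation: [-0.004, 0.05, 0.999, -0.008]
wrist_force: [1.0, 1.6, -0.2]
opening: -0.001
```

>>> jog_arm:
  rows: [15,-34,0,0,0,0,1,15,-34,0,0,0,0,1,15,-34,0,0,0,0,1,13,-34,0,0,0,0,1,0,0,-30,0,0,0,1,0,0,-30,0,0,0,1,0,0,-30,0,0,0,1,0,0,0,0,0,0,1,0,0,0,0,0,0,1]

```text
t: 2.85
eef_pos: [0.5111, -0.2613, 0.1304]
orientation: [-0.007, 0.059, 0.998, -0.006]
wrist_force: [0.7, -0.1, 1.0]
opening: 0.003
```

Run:
```python
from h import *
o=arm.get_obs();print(o['eef_pos'],o['wrist_force'])
im,D=grab_frame('scene');im2,_=grab_frame('wrist')
a=cv2.resize(im[100:300,80:280],(400,400));b=cv2.resize(im2,(400,300));b=np.vstack([b,np.zeros((100,400,3),np.uint8)])
cv2.imwrite('pics/red.png',np.hstack([a,b])[...,::-1])
```

```text
[ 0.51110352 -0.26126078  0.1303777 ] [ 0.7276689  -0.08599868  1.01142643]
```

View pics/red.png

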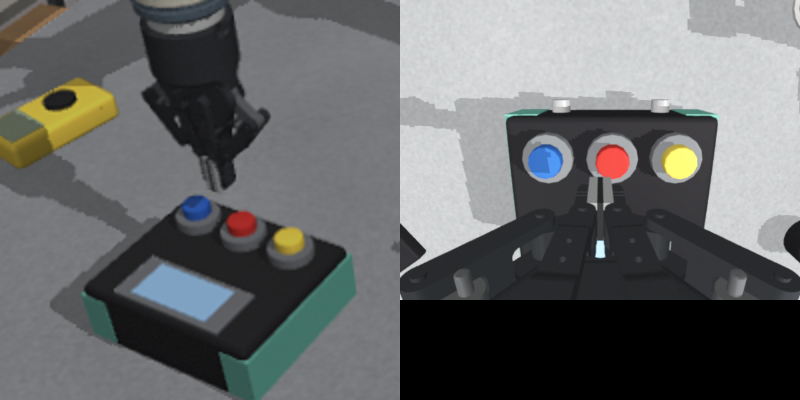

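The scene and wrist views show the shut fingertips above the station, near wrist pixel (600,180). They sit about 10 mm towards blue from the red key at (612,160), which matches the measured offset.

>>> jog_arm:
  rows: [-4,11,0,0,0,0,1,0,0,0,0,0,0,1,0,0,-15,0,0,0,1,0,0,0,0,0,0,1,0,0,0,0,0,0,1]

```text
t: 3.37
eef_pos: [0.5104, -0.249, 0.1245]
orientation: [0.0, 0.058, 0.998, -0.009]
wrist_force: [-0.1, 0.4, 0.2]
opening: 0.001
```

>>> jog_arm:
  rows: [-4,-1,-10,0,0,0,1,-2,0,-10,0,0,0,1,0,0,-5,0,0,0,1,0,0,0,0,0,0,1,0,0,0,0,0,0,1]

```text
t: 3.78
eef_pos: [0.5032, -0.2501, 0.0964]
orientation: [-0.0, 0.058, 0.998, -0.009]
wrist_force: [0.9, 0.2, 0.0]
opening: 0.001
```

>>> jog_arm:
  rows: [3,0,-4,0,0,0,1,2,0,-3,0,0,0,1,0,0,-2,0,0,0,1,0,0,-2,0,0,0,1]

```text
t: 4.12
eef_pos: [0.5087, -0.2506, 0.0859]
orientation: [0.0, 0.058, 0.998, -0.009]
wrist_force: [-3.1, 1.3, 11.0]
opening: 0.007
```

>>> jog_arm:
  rows: [0,0,0,0,0,0,1]

```text
t: 4.2
eef_pos: [0.5088, -0.2507, 0.0865]
orientation: [0.0, 0.058, 0.998, -0.009]
wrist_force: [-2.4, 0.5, 4.1]
opening: -0.001
```

>>> jog_arm:
  rows: [0,0,10,0,0,0,1,0,0,30,0,0,0,1,0,0,30,0,0,0,1,0,0,30,0,0,0,1,0,0,30,0,0,0,1,0,0,0,0,0,0,1,-12,30,0,0,0,0,1,-12,30,0,0,0,0,1,-12,30,0,0,0,0,1,-12,30,0,0,0,0,1,-12,30,0,0,0,0,1]

```text
t: 5.12
eef_pos: [0.448, -0.1002, 0.2248]
orientation: [0.003, 0.062, 0.998, -0.01]
wrist_force: [0.4, 0.5, 0.1]
opening: 0.004
```

Run:
```python
from h import *
im,D=grab_frame('top');a=cv2.resize(im[180:290,395:520],None,fx=3,fy=3);im2,_=grab_frame('scene')
b=cv2.resize(im2[180:300,120:260],None,fx=3,fy=3)[:330,:];cv2.imwrite('pics/after.png',np.hstack([a,b])[...,::-1])
for n,I,z,bx in(('top',im,.0915,(395,180,515,280)),('scene',im2,.088,(120,190,260,300))):
    h=cv2.cvtColor(I,cv2.COLOR_RGB2HSV);m=cv2.inRange(h,(0,130,70),(12,255,255))|cv2.inRange(h,(168,130,70),(180,255,255))
    x0,y0,x1,y1=bx;ys,xs=np.nonzero(m[y0:y1,x0:x1]);print(n,len(xs),xs.mean()+x0,ys.mean()+y0)
```

```text
top 0 nan nan
scene 153 200.22222222222223 211.51633986928104<stdin>:6: RuntimeWarning: Mean of empty slice.
  ret = ret.dtype.type(ret / rcount)
```

The scene view gives the same red-key mask as before (153 px at (200.2,211.5)), so the key has come up. The top view is blocked by the arm. Next is the rocker.

>>> jog_arm:
  rows: [3,31,0,0,0,0,1,3,31,0,0,0,0,1,3,31,0,0,0,0,1,3,31,0,0,0,0,1,3,31,0,0,0,0,1,3,31,0,0,0,0,1,3,31,0,0,0,0,1,2,26,0,0,0,0,1,0,0,-30,0,0,0,1,0,0,-30,0,0,0,1,0,0,-30,0,0,0,1,0,0,0,0,0,0,1]

```text
t: 6.22
eef_pos: [0.4756, 0.155, 0.1394]
orientation: [0.013, 0.06, 0.998, -0.009]
wrist_force: [-0.6, -0.5, -1.7]
opening: -0.003
```

>>> jog_arm:
  rows: [-4,-10,0,0,0,0,1,-1,-3,-20,0,0,0,1,0,0,-20,0,0,0,1,0,0,-20,0,0,0,1,0,0,-5,0,0,0,1,0,0,0,0,0,0,1,0,0,0,0,0,0,1]

```text
t: 6.8
eef_pos: [0.4755, 0.1398, 0.082]
orientation: [0.017, 0.062, 0.998, -0.008]
wrist_force: [-0.0, -0.2, 1.3]
opening: 0.002
```

Run:
```python
from h import *
o=arm.get_obs();print(o['eef_pos'],o['wrist_force'])
im,D=grab_frame('scene');im2,_=grab_frame('wrist')
a=cv2.resize(im[200:320,340:460],(400,400),interpolation=2);b=cv2.resize(im2,(400,300));b=np.vstack([b,np.zeros((100,400,3),np.uint8)])
cv2.imwrite('pics/rock.png',np.hstack([a,b])[...,::-1])
```

```text
[0.47548285 0.13976297 0.08199865] [-0.04306368 -0.22020247  1.28305032]
```

View pics/rock.png

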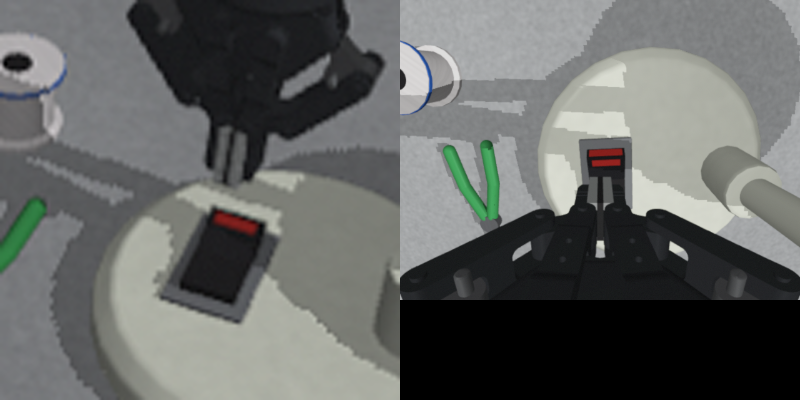

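The fingertips hang centred above the rocker, with the wrist view showing the stripe at (605,155), just ahead of the tips at (600,180). The remaining correction is a few millimetres, and the post is well clear.

>>> jog_arm:
  rows: [-4,3,-10,0,0,0,1,-2,2,-10,0,0,0,1,0,0,-6,0,0,0,1,0,0,0,0,0,0,1,0,0,0,0,0,0,1]

```text
t: 7.32
eef_pos: [0.4708, 0.1463, 0.0576]
orientation: [0.02, 0.061, 0.998, -0.007]
wrist_force: [-0.0, 0.2, 0.4]
opening: 0.003
```

>>> jog_arm:
  rows: [0,-2,-5,0,0,0,1,0,-1,-4,0,0,0,1,0,0,-3,0,0,0,1,0,0,-3,0,0,0,1]

```text
t: 7.65
eef_pos: [0.4707, 0.1434, 0.0425]
orientation: [0.02, 0.061, 0.998, -0.007]
wrist_force: [-2.0, 0.5, 3.6]
opening: -0.0
```

>>> jog_arm:
  rows: [0,0,-2,0,0,0,1,0,0,-2,0,0,0,1]

```text
t: 7.82
eef_pos: [0.4706, 0.1434, 0.0387]
orientation: [0.02, 0.061, 0.998, -0.007]
wrist_force: [-8.1, -0.2, 20.1]
opening: 0.003
```

Force has risen to 20 N at a height of 38.7 mm, which is level with the pivot, so the rocker is against its stop. I'll lift now and move clear.

>>> jog_arm:
  rows: [0,0,4,0,0,0,1,0,0,20,0,0,0,1,0,0,30,0,0,0,1,0,0,30,0,0,0,1,0,0,30,0,0,0,1,0,0,30,0,0,0,1,0,0,30,0,0,0,1,-20,-30,0,0,0,0,1,-20,-30,0,0,0,0,1,-20,-30,0,0,0,0,1,0,0,0,0,0,0,1,0,0,0,0,0,0,1]

```text
t: 8.82
eef_pos: [0.409, 0.0487, 0.218]
orientation: [0.022, 0.061, 0.998, -0.009]
wrist_force: [-0.1, 0.2, 0.3]
opening: -0.003
```

Run:
```python
from h import *
o=arm.get_obs();print(o['t'],o['eef_pos'],o['wrist_force'])
im,D=grab_frame('scene');im2,_=grab_frame('top')
a=cv2.resize(im,(400,300));c=cv2.resize(im[200:320,340:460],(300,300),interpolation=2);b=cv2.resize(im2,(400,300))
cv2.imwrite('pics/end.png',np.vstack([np.hstack([a,b]),np.hstack([c,np.zeros((300,500,3),np.uint8)])])[...,::-1])
h=cv2.cvtColor(im,cv2.COLOR_RGB2HSV);m=cv2.inRange(h,(0,130,70),(12,255,255))|cv2.inRange(h,(168,130,70),(180,255,255))
for x0,y0,x1,y1 in((120,190,260,300),(385,255,430,300)):
    ys,xs=np.nonzero(m[y0:y1,x0:x1]);p=np.array([xs.mean()+x0,ys.mean()+y0]);print(len(xs),p,dep('scene',p,D))
old=np.load('scene.npz')['im'];print([int(np.abs(im[y0:y1,x0:x1].astype(int)-old[y0:y1,x0:x1]).max(2).__gt__(60).sum()) for x0,y0,x1,y1 in((325,205,365,245),(310,250,356,308),(268,318,315,365),(120,190,260,300))])
```

```text
8.8167 [0.40899871 0.04871001 0.21804167] [-0.05233815  0.19168484  0.32475513]
153 [200.22222222 211.51633987] [[ 0.51498119 -0.24397962  0.09339837]]
36 [410.13888889 269.        ] [[0.46953854 0.14602026 0.03754136]]
[0, 0, 0, 0]
```

View pics/end.png

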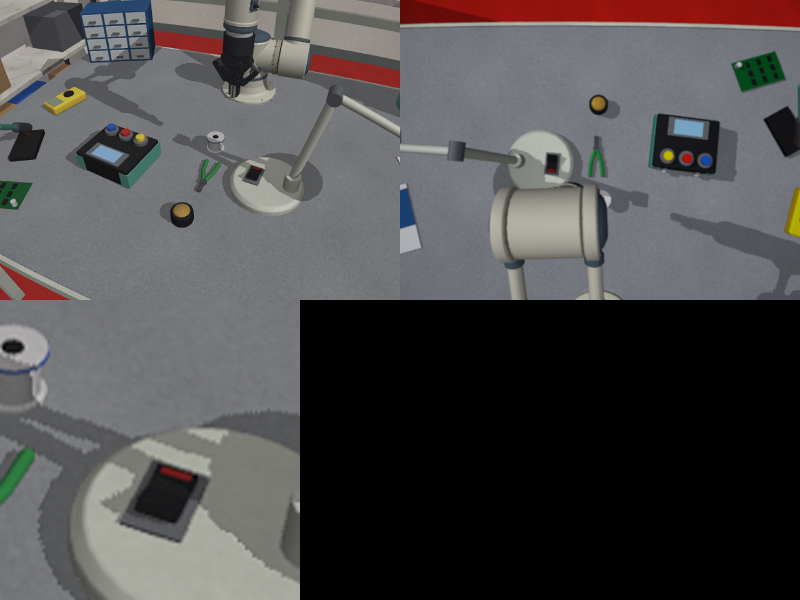

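The stripe now lies level at about 38 mm, where it was 47 mm, so the rocker is off. The keys, spool, cutters and pot look unchanged, and the hand is clear at a height of 0.218 m.

```bash
python3 -c "
from plant import arm
print(arm.sign_off())"
```

```text
the job is handed in; nothing more can be done
None
```

I pressed the red key fully down and let it come up, then tipped the lamp's rocker fully over to off. The job is handed in; no verdict is reported.

- **Red key:** I pressed it with shut fingertips until the TCP was about 7 mm below the key's raised height. The wrist force peaked at about 11 N and was 4 N on the hold. Before the rocker was touched, the scene camera showed the key back up, with the same pixel mask as at the start.
- **Rocker:** I pressed the red-striped end down to pivot height (TCP at 38.7 mm). The wrist force read about 20 N vertically and 22 N in total at the stop, under the 30 N limit but more than the 2 N needed to tip it. Afterwards the stripe measured about 38 mm high, down from 47 mm.
- **Final checks:** At 8.8 s the hand was clear at a height of 0.218 m with almost no wrist force. The scene image showed no changed pixels at the keys, spool, cutters or pot.
- **Disagreements:** The first two approaches stopped about 11 mm off target and were corrected before pressing. The top camera's check of the red key after the press was blocked by the arm, so that check rests on the scene camera alone.

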